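Set the bedside radio playing with its sleep timer

TASK

Set the bedside radio for the night, touching it with nothing but the fingers: push down the raised half of the red power rocker all the way so that it tips over to on, then press the third station key from the left as you face the radio's front (the white key with three dots) fully down and let it spring back, and last press the blue sleep-timer bar fully down and let it spring back. Touch only: do not press another station key, press a key before the radio is on, turn the volume knob, shove or lift the radio, or move the things standing around it.

Things in the scene. Friction and masses are not known exactly. Their poses are not given: they have to be found in the camera images.
- radio: wooden bedside radio, loose on rubber feet, about 1.6 kg, 165 (x) x 280 (y) x 95 mm high, controls on its flat top. Origin: centre of underside; x points from its front (slatted speaker, display; faces the robot at yaw 0) to its back, y left as one faces the front. Rocker axle at (12, 105) mm, station keys x 28, y 57, 19, -19, -57, sleep bar (-36, 0), knob (12, -105)
- power (a joint): red power rocker, 40 mm front to back, 24 mm wide, at the left end of the radio's top. 0 rad: off, its front half lies level and its back half slopes up, the end 8 mm higher. 0.4 rad: on, the back half level, the front half up. About 3 N down near the end of the back half moves it; stiff, it stays where it is left, so push it fully over
- power_far (a point): point on the top face of the rocker's back (on) half, 16 mm from its axle, 4 mm from its end; moves with the rocker: off, 110 mm above the table; on, 104 mm
- preset1 (a joint): spring key 1 of four in a row (26 x 24 mm, white, one black dot on its top), number 1 counted from the radio's left end as one faces its front. Joint value: 0 up, 0.004 m fully down; it needs 1.5 N to start and 4 N at the bottom, and springs back when let go
- preset2 (a joint): spring key 2 of four in a row (26 x 24 mm, white, two black dots on its top), number 2 counted from the radio's left end as one faces its front. Joint value: 0 up, 0.004 m fully down; it needs 1.5 N to start and 4 N at the bottom, and springs back when let go
- preset3 (a joint): spring key 3 of four in a row (26 x 24 mm, white, three black dots on its top), number 3 counted from the radio's left end as one faces its front. Joint value: 0 up, 0.004 m fully down; it needs 1.5 N to start and 4 N at the bottom, and springs back when let go
- preset4 (a joint): spring key 4 of four in a row (26 x 24 mm, white, four black dots on its top), number 4 counted from the radio's left end as one faces its front. Joint value: 0 up, 0.004 m fully down; it needs 1.5 N to start and 4 N at the bottom, and springs back when let go
- preset1_top (a point): centre of the top face of station key 1; moves down with the key. Up, it stands 7 mm above the control panel and 103.5 mm above the table. Keys are 38 mm apart, centre to centre
- preset2_top (a point): centre of the top face of station key 2; moves down with the key. Up, it stands 7 mm above the control panel and 103.5 mm above the table. Keys are 38 mm apart, centre to centre
- preset3_top (a point): centre of the top face of station key 3; moves down with the key. Up, it stands 7 mm above the control panel and 103.5 mm above the table. Keys are 38 mm apart, centre to centre
- preset4_top (a point): centre of the top face of station key 4; moves down with the key. Up, it stands 7 mm above the control panel and 103.5 mm above the table. Keys are 38 mm apart, centre to centre
- sleep (a joint): blue sleep-timer bar along the front edge of the top, 134 mm wide (y) and 26 mm deep (x), one spring key that goes down level wherever it is pressed. Joint value: 0 up, 0.004 m fully down; 1.5 N to start, 4 N at the bottom, springs back
- sleep_top (a point): centre of the top face of the sleep bar (marked by a small white bump); moves with it. Up, 103.5 mm above the table
- volume (a joint): aluminium volume knob at the right end of the top, 38 mm across, 18 mm high; rad, grows clockwise from above; it turns easily and is to be left as it is set
- volume_top (a point): centre of the top of the volume knob, 114.5 mm above the table
- tumbler: drinking glass, 68 mm across, 95 mm high, close to the radio; origin under its centre
- pills: amber pill jar with white cap, 48 mm across, 78 mm high, close to the radio; origin under its centre
- cream: white cream jar, 64 mm across, 46 mm high, close to the radio; origin under its centre
- scent: square green scent bottle with brass cap, 36 x 36 mm, 86 mm high, close to the radio; origin under its centre
- remote: black remote control lying flat, 155 (x) x 44 x 16 mm, at one side; origin under its centre
- glasses_case: blue glasses case, 60 x 160 (y) x 34 mm, at one side; origin under its centre
- mug: blue mug, 82 mm across, 92 mm high, handle at +y, at one side; origin under its centre

How it is judged:
By the outcome, as a careful person would: the job done as asked, in the order asked, and still so for the second after the job is handed in, with the robot touching nothing.
It also fails if it takes over 45 s, if anything falls off the work surface, if the arm or the gripper's body presses on something with over 40 N, if the wrist force passes 120 N, or if a joint passes its speed limit or range.

ROBOT

A 6-joint arm with a two-finger parallel gripper is mounted at the origin on the work surface. World frame = base frame: x ahead of the robot, y to its left, z up, the work surface at z = 0. Lengths are in m, angles in rad, forces in N, time in s.
With the tool pointing down it reaches from about 0.275 to 1 m from the base axis. Payload 8.4 kg.
Tool frame: the origin (TCP) lies at the very end of the fingers, on their centre line; the grasp point (between the pads) lies behind it (arm.tcp_to_grasp is the z of the grasp point in the tool frame, in m); z points along the fingers, y is the line along which they close (so a half turn about z gives the same grasp; the last joint's range is limited). The gripper opens to 85 mm and grips with 20 to 120 N. Pads are 22 mm wide; open, the fingers measure 114 mm over their backs; the gripper's body (76 mm by 85 mm) begins 54 mm behind the grasp point. The pads swing forward as they close: fully open they stand 13 mm farther back than shut.
Start: joints at [-1.146, 0.353, 1.633, -0, 1.155, -0.002], TCP at [0.259, -0.569, 0.231] pointing down, gripper open.
Joint ranges: [-2.63, 2.63], [-0.92, 2.1], [0.06, 2.66], [-1.3, 4.44], [0, 2.69], [-3.02, 3.02]. Speed limits (rad/s): [2.22, 2.22, 2.79, 3.14, 3.14, 3.14].

INTERFACE

Orientations are given as a rotation vector (axis times angle).
In Python, from rig import arm gives the robot as it stands.
- The arm moves only by the shell command python3 -m inch 'ROWS' [FORCE]. ROWS is JSON, a list of rows, each an object with "fingers": the closure, from 0 (fully open) to 1 (shut); "delta_pos": the shift along the tool's x, y, z normalised to -1 to 1, where 1 is 0.1 m, a list of three; "twist": the turn, a rotation vector about the tool's x, y, z normalised to -1 to 1, where 1 is 180 degrees, a list of three. A call has exactly 8 rows; each row is the pose to reach, as a shift and turn from the pose commanded when the call began, along the tool's axes at that moment, turning the shorter way round; what a row does not reach only later rows make up. A row lasts 1/12 s, in which the tool goes at most 41.7 mm and 7.16 degrees, less where a joint would pass 70% of its speed; a pose out of reach is approached as far as the arm can. A call with a number of a shift or a turn outside -1 to 1 is refused whole. A call with a gripper value outside its range is refused whole. The fingers move at their own pace and stop on an object; FORCE is the grip in N (left out, the last holds). Time passes only in rows, so rows that repeat a pose let the fingers close, or fill a call up. It gives the time, the measured TCP pose, the force, the opening and the grip force at its end, in the units of the state.
- arm.observe(): the state, without advancing time (a new reading comes with each control period).
- arm.grab_frame(name): name is "scene" or "top" or "wrist"; returns a dict with "frame" (384x512x3 uint8, red, green, blue), "intrinsics" (3x3 intrinsics, pixels), "T" (4x4, takes a point from camera to world coordinates). Camera axes: x right, y down, z forward; pixel columns grow to the right and rows downward; lengths in m; the calibration is good to about 2 mm. A picture is of the moment at which its call begins. There is no depth.
- arm.job_done(): hands the job in; it is judged then, once.
The state is a dict: "t": time; "joints": joint angles; "qd": joint speeds; "joint_torque": joint torques, N m; "tool_pos": TCP position; "eef_rot": TCP orientation; "contact_force": force on the tool from outside, world axes, zero at the start; "wrist_torque": the same for the moment, N m; "grip_width": opening from 0.0 (shut) to 1.0 (fully open); "grip_force": force on a finger pad.
Only numpy, scipy, OpenCV 4.12 (cv2) and the standard library are available. Lean on these libraries where they do the work, as an engineer would, in place of code of your own. Each camera call takes 0.05 s, during which the arm holds its last target. There are 200 camera calls.

## Working session

There is one attempt and no reset: what is moved stays moved. The work goes in short steps, Python scripts to look and compute and a shell command to move; the robot and the scene stay as the last step left them, time stands still between calls to the robot, and variables do not carry over. Pictures are saved under pics/ and viewed, at most 10 in all, crops included, and the job is handed in when it is done.

```bash
mkdir -p pics; python3 - <<'E'
from rig import arm
import cv2,numpy as np
for n in("scene","top"):
    d=arm.grab_frame(n); cv2.imwrite(f"pics/{n}0.png",cv2.resize(d["frame"][:,:,::-1],(800,600),interpolation=cv2.INTER_CUBIC))
    print(n,d["intrinsics"],d["T"])
s=arm.observe();print(s,arm.tcp_to_grasp)
E
```

```text
scene [[443.58051162   0.         246.89993183]
 [  0.         443.58051162 194.20107881]
 [  0.           0.           1.        ]] [[ 0.80974338  0.45930959 -0.36517168  1.07975904]
 [ 0.58671258 -0.64347546  0.49163775 -0.73380075]
 [-0.00916508 -0.61235124 -0.79053271  1.26453191]
 [ 0.          0.          0.          1.        ]]
top [[425.05792047   0.         259.57340855]
 [  0.         425.05792047 190.87766572]
 [  0.           0.           1.        ]] [[-0.00383874 -0.98570535  0.16843463  0.25028628]
 [-0.99997201  0.00486561  0.00568424 -0.00799687]
 [-0.00642252 -0.1684081  -0.98569644  1.79525457]
 [ 0.          0.          0.          1.        ]]
{'t': 0.1, 'joints': array([-1.14637910e+00,  3.53614149e-01,  1.63405045e+00,  1.45288240e-05,
        1.15521411e+00, -2.42242706e-03]), 'qd': array([-0.00145374, -0.00013564, -0.00144143,  0.00136282, -0.00111829,
        0.0005422 ]), 'joint_torque': array([-1.32443336e-03, -6.06354690e+01, -3.42820859e+01, -1.16565507e-04,
        3.95071445e-03, -5.67568605e-06]), 'tool_pos': array([ 0.2585623 , -0.56853719,  0.23061872]), 'eef_rot': array([-3.06908735e+00, -6.65123961e-01,  4.02514361e-04]), 'contact_force': array([-0.46671765,  0.92624062,  0.40966301]), 'wrist_torque': array([ 0.02139209, -0.01232678,  0.05197871]), 'grip_force': 0.0, 'grip_width': 0.9990055517993611} -0.0187
```

View pics/top0.png

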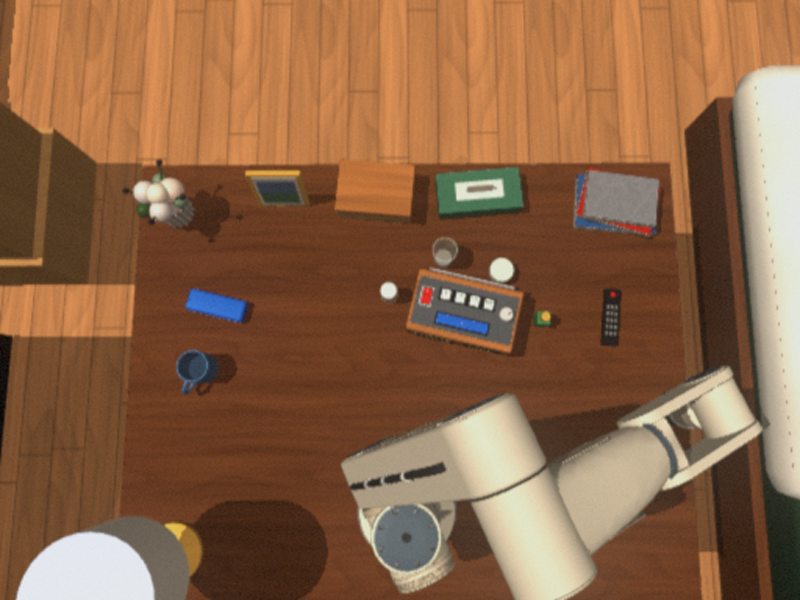

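View pics/scene0.png

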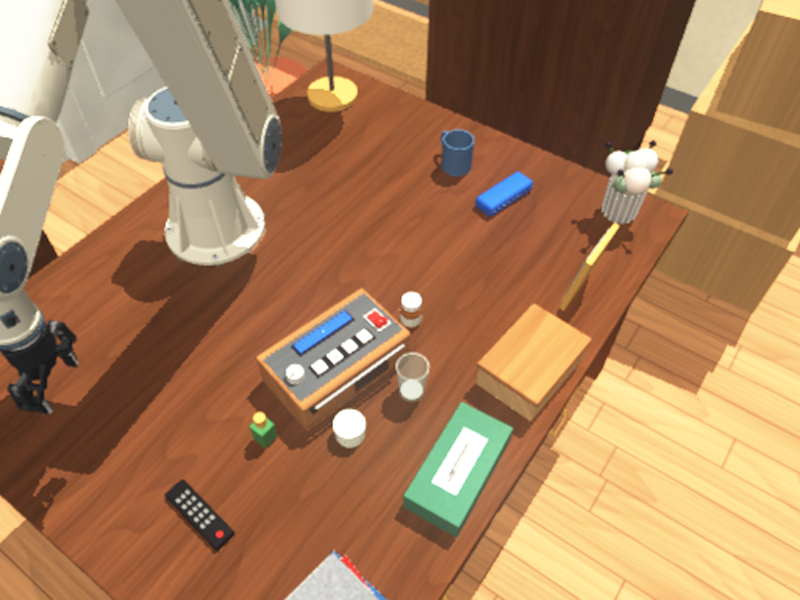

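The top picture shows the radio centred near (465,310) of 800x600, rocker at (427,296), keys (446–488, 295–304), knob (506,313). The scene picture shows it near (333,350). I'll enlarge both.

```bash
python3 - <<'E'
import cv2
from rig import arm
a=arm.grab_frame("top")["frame"][165:235,255:355,::-1]
b=arm.grab_frame("scene")["frame"][180:270,160:280,::-1]
cv2.imwrite("pics/tc.png",cv2.resize(a,None,fx=8,fy=8,interpolation=cv2.INTER_CUBIC))
cv2.imwrite("pics/sc.png",cv2.resize(b,None,fx=6.5,fy=6.5,interpolation=cv2.INTER_CUBIC))
E
```

```text
(no output)
```

View pics/tc.png

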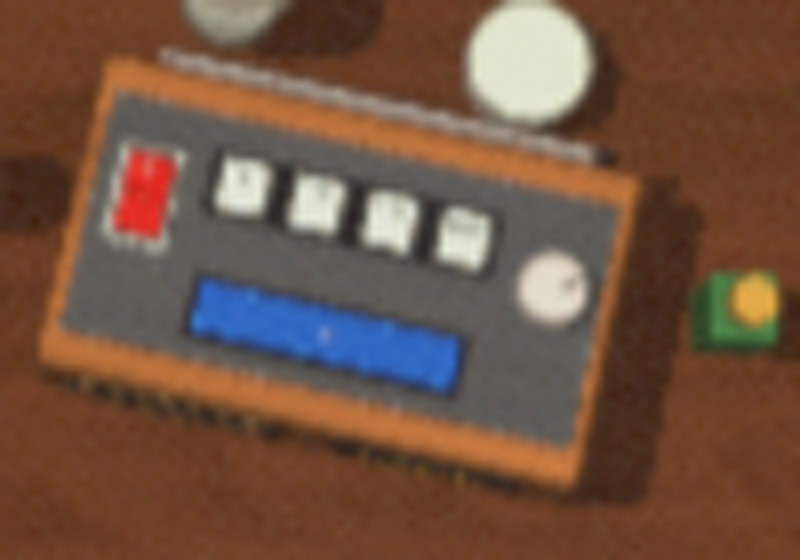

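View pics/sc.png

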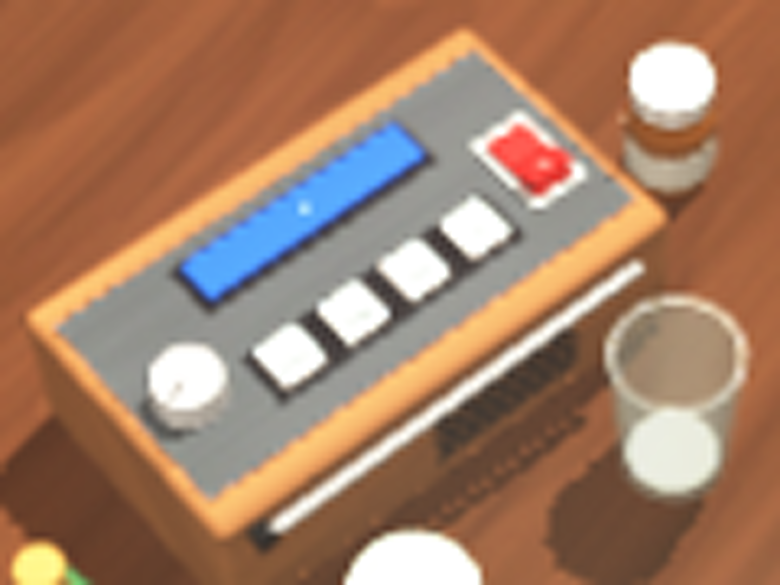

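Top crop: keys 1–4 at (244,187), (317,203), (390,221), (463,237); sleep bump at (325,333); knob at (553,288). Scene crop: keys at (477,229), (414,270), (353,313), (289,357); bump at (305,208); knob at (188,373). Next is a joint pose fit.

```bash
cat > helper.py <<'E'
import numpy as np
from rig import arm
from scipy.spatial.transform import Rotation as R
L=dict(k1=(28,57,103.5),k2=(28,19,103.5),k3=(28,-19,103.5),k4=(28,-57,103.5),sl=(-36,0,103.5),kn=(12,-105,114.5),
 bl=(82.5,140,95.5),br=(82.5,-140,95.5),fr=(-82.5,-140,95.5),fl=(-82.5,140,95.5),far=(27,105,110))
def pt(p,n): 
    l=np.array(L[n])/1000; c,s=np.cos(p[2]),np.sin(p[2])
    return np.array([p[0]+c*l[0]-s*l[1],p[1]+s*l[0]+c*l[1],l[2]])
def proj(K,T,X):
    c=np.linalg.inv(T)@np.r_[X,1]; q=K@c[:3]; return q[:2]/q[2]
def go(target,yawtip=None,frame=None):
    "shift in tool axes, units of row; yaw of tool y axis in world"
    s=arm.observe(); M=R.from_rotvec(s["eef_rot"]).as_matrix()
    print("delta",np.round(M.T@(np.array(target)-s["tool_pos"])/0.1,3))
E
python3 - <<'E'
from helper import *
from scipy.optimize import least_squares
t=dict(k1=(244,187),k2=(317,203),k3=(390,221),k4=(463,237),sl=(325,333),kn=(553,288),bl=(108,60),br=(637,180),fr=(575,488),fl=(42,362))
s=dict(k1=(477,229),k2=(414,270),k3=(353,313),k4=(289,357),sl=(305,208),kn=(188,373),fl=(463,30),bl=(665,215),br=(222,535),fr=(32,318))
F={n:arm.grab_frame(n) for n in("top","scene")}
def res(p,which=("top","scene")):
    r=[]
    for n,d,o,k in(("top",t,(255,165),8),("scene",s,(160,180),6.5)):
        if n in which:
            for key,v in d.items(): r.append(proj(F[n]["intrinsics"],F[n]["T"],pt(p,key))-((np.array(v)+.5)/k-.5+o))
    return np.ravel(r)
for w in(("top",),("scene",),("top","scene")):
    q=least_squares(res,[.5,-.1,-.2],args=(w,)); print(w,q.x,np.abs(q.fun).max(),np.round(q.fun.reshape(-1,2).mean(0),2))
for n in("far","k3","sl"): print(n,pt(q.x,n))
np.save("p.npy",q.x)
st=arm.observe();print(R.from_rotvec(st["eef_rot"]).as_matrix().round(3))
E
```

```text
('top',) [ 0.50996112 -0.14955997 -0.2332463 ] 1.1359401731858156 [-0.   -0.01]
('scene',) [ 0.51457217 -0.15358966 -0.23429717] 2.0661659609575906 [ 0.   -0.07]
('top', 'scene') [ 0.51245114 -0.15168726 -0.23343337] 2.150736564158109 [ 0.19 -0.71]
far [ 0.56300735 -0.0557807   0.11      ]
k3 [ 0.53529666 -0.17664888  0.1035    ]
sl [ 0.47742753 -0.14335978  0.1035    ]
[[ 0.91   0.414 -0.   ]
 [ 0.414 -0.91   0.   ]
 [-0.    -0.    -1.   ]]
```

```bash
python3 -m inch '[{"fingers":1,"delta_pos":[0.1,-0.06,0],"twist":[0,0,0.03]},{"fingers":1,"delta_pos":[0.25,-0.15,0],"twist":[0,0,0.06]},{"fingers":1,"delta_pos":[0.4,-0.25,0],"twist":[0,0,0.09]},{"fingers":1,"delta_pos":[0.55,-0.34,0],"twist":[0,0,0.12]},{"fingers":1,"delta_pos":[0.7,-0.43,0],"twist":[0,0,0.15]},{"fingers":1,"delta_pos":[0.85,-0.53,0],"twist":[0,0,0.18]},{"fingers":1,"delta_pos":[0.95,-0.59,0],"twist":[0,0,0.21]},{"fingers":1,"delta_pos":[0.98,-0.6,0],"twist":[0,0,0.21]}]' 40
python3 - <<'E'
from helper import *
p=np.load("p.npy"); f=pt(p,"far"); go(f+[0,0,.12])
print(R.from_rotvec(arm.observe()["eef_rot"]).as_matrix().round(3))
E
```

```text
t: 0.97
tool_pos: [0.3238, -0.4723, 0.2313]
eef_rot: [-3.119, 0.37, 0.0]
contact_force: [-1.2, 0.3, -0.0]
grip_width: -0.002
grip_force: 0.0
delta [ 1.351 -4.609  0.016]
[[ 0.972 -0.234  0.   ]
 [-0.234 -0.972  0.001]
 [-0.    -0.001 -1.   ]]
```

```bash
python3 -m inch '[{"fingers":1,"delta_pos":[0.05,-0.15,0],"twist":[0,0,0]},{"fingers":1,"delta_pos":[0.1,-0.35,0],"twist":[0,0,0]},{"fingers":1,"delta_pos":[0.2,-0.6,0],"twist":[0,0,0]},{"fingers":1,"delta_pos":[0.25,-0.85,0],"twist":[0,0,0]},{"fingers":1,"delta_pos":[0.3,-1,0],"twist":[0,0,0]},{"fingers":1,"delta_pos":[0.3,-1,0],"twist":[0,0,0]},{"fingers":1,"delta_pos":[0.3,-1,0],"twist":[0,0,0]},{"fingers":1,"delta_pos":[0.3,-1,0],"twist":[0,0,0]}]' >/dev/null
python3 -m inch '[{"fingers":1,"delta_pos":[0.05,-0.15,0],"twist":[0,0,0]},{"fingers":1,"delta_pos":[0.1,-0.35,0],"twist":[0,0,0]},{"fingers":1,"delta_pos":[0.2,-0.6,0],"twist":[0,0,0]},{"fingers":1,"delta_pos":[0.25,-0.85,0],"twist":[0,0,0]},{"fingers":1,"delta_pos":[0.3,-1,0],"twist":[0,0,0]},{"fingers":1,"delta_pos":[0.3,-1,0],"twist":[0,0,0]},{"fingers":1,"delta_pos":[0.3,-1,0],"twist":[0,0,0]},{"fingers":1,"delta_pos":[0.3,-1,0],"twist":[0,0,0]}]' >/dev/null
python3 -m inch '[{"fingers":1,"delta_pos":[0.05,-0.15,0],"twist":[0,0,0]},{"fingers":1,"delta_pos":[0.1,-0.35,0],"twist":[0,0,0]},{"fingers":1,"delta_pos":[0.2,-0.6,0],"twist":[0,0,0]},{"fingers":1,"delta_pos":[0.25,-0.85,0],"twist":[0,0,0]},{"fingers":1,"delta_pos":[0.3,-1,0],"twist":[0,0,0]},{"fingers":1,"delta_pos":[0.3,-1,0],"twist":[0,0,0]},{"fingers":1,"delta_pos":[0.3,-1,0],"twist":[0,0,0]},{"fingers":1,"delta_pos":[0.3,-1,0],"twist":[0,0,0]}]'
python3 - <<'E'
from helper import *
import cv2
p=np.load("p.npy"); go(pt(p,"far")+[0,0,.12])
d=arm.grab_frame("wrist"); cv2.imwrite("pics/w1.png",cv2.resize(d["frame"][:,:,::-1],(800,600),interpolation=cv2.INTER_CUBIC))
for n in L: print(n,(proj(d["intrinsics"],d["T"],pt(p,n))*1.5625).round())
E
```

```text
t: 2.97
tool_pos: [0.4794, -0.2039, 0.2312]
eef_rot: [3.12, -0.366, -0.0]
contact_force: [0.0, 0.1, -0.5]
grip_width: -0.001
grip_force: 0.0
delta [ 0.471 -1.634  0.011]
k1 [171. 193.]
k2 [246. 193.]
k3 [322. 193.]
k4 [398. 193.]
sl [292. 314.]
kn [496. 229.]
bl [-8. 78.]
br [568.  78.]
fr [542. 386.]
fl [ 57. 386.]
far [ 68. 197.]
```

View pics/w1.png

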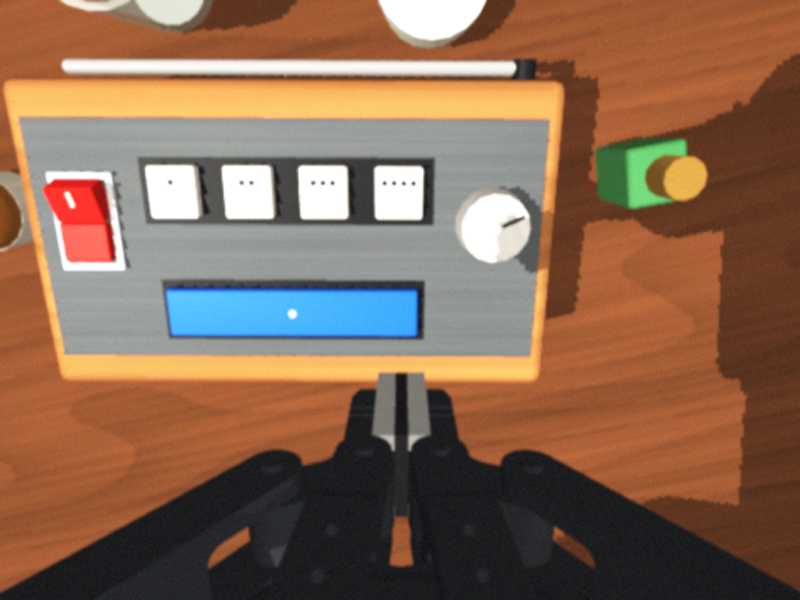

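The wrist view matches the fitted pose to about 1 mm: keys at (174,192)…(399,193), bump at (292,314), rocker back half at (78,195). Next I move above the rocker.

```bash
python3 -m inch '[{"fingers":1,"delta_pos":[0.05,-0.1,0.1],"twist":[0,0,0]},{"fingers":1,"delta_pos":[0.15,-0.3,0.2],"twist":[0,0,0]},{"fingers":1,"delta_pos":[0.25,-0.5,0.3],"twist":[0,0,0]},{"fingers":1,"delta_pos":[0.35,-0.7,0.4],"twist":[0,0,0]},{"fingers":1,"delta_pos":[0.45,-0.85,0.5],"twist":[0,0,0]},{"fingers":1,"delta_pos":[0.48,-0.9,0.5],"twist":[0,0,0]},{"fingers":1,"delta_pos":[0.48,-0.9,0.5],"twist":[0,0,0]},{"fingers":1,"delta_pos":[0.48,-0.9,0.5],"twist":[0,0,0]}]' >/dev/null
python3 -m inch '[{"fingers":1,"delta_pos":[0,-0.1,0.05],"twist":[0,0,0]},{"fingers":1,"delta_pos":[0,-0.3,0.1],"twist":[0,0,0]},{"fingers":1,"delta_pos":[0,-0.5,0.2],"twist":[0,0,0]},{"fingers":1,"delta_pos":[0,-0.65,0.3],"twist":[0,0,0]},{"fingers":1,"delta_pos":[0,-0.72,0.4],"twist":[0,0,0]},{"fingers":1,"delta_pos":[0,-0.72,0.45],"twist":[0,0,0]},{"fingers":1,"delta_pos":[0,-0.72,0.45],"twist":[0,0,0]},{"fingers":1,"delta_pos":[0,-0.72,0.45],"twist":[0,0,0]}]'
python3 - <<'E'
from helper import *
import cv2
L["far"]=(28.5,104,103)
p=np.load("p.npy"); go(pt(p,"far"))
d=arm.grab_frame("wrist"); cv2.imwrite("pics/w2.png",d["frame"][:,:,::-1])
E
```

```text
t: 4.35
tool_pos: [0.5637, -0.0568, 0.1362]
eef_rot: [3.12, -0.366, -0.001]
contact_force: [-0.8, 0.6, 1.0]
grip_width: -0.002
grip_force: 0.0
delta [0.006 0.002 0.332]
```

View pics/w2.png

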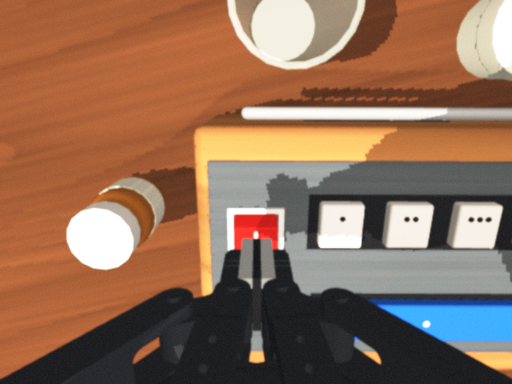

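The closed fingers sit centred over the rocker's back half (256,240). Press slowly.

```bash
python3 -m inch '[{"fingers":1,"delta_pos":[0,0,0.08],"twist":[0,0,0]},{"fingers":1,"delta_pos":[0,0,0.16],"twist":[0,0,0]},{"fingers":1,"delta_pos":[0,0,0.2],"twist":[0,0,0]},{"fingers":1,"delta_pos":[0,0,0.23],"twist":[0,0,0]},{"fingers":1,"delta_pos":[0,0,0.26],"twist":[0,0,0]},{"fingers":1,"delta_pos":[0,0,0.28],"twist":[0,0,0]},{"fingers":1,"delta_pos":[0,0,0.3],"twist":[0,0,0]},{"fingers":1,"delta_pos":[0,0,0.31],"twist":[0,0,0]}]'
```

```text
t: 5.07
tool_pos: [0.5648, -0.0562, 0.1056]
eef_rot: [-3.12, 0.365, -0.002]
contact_force: [2.4, -0.9, 4.0]
grip_width: -0.002
grip_force: 1.6
```

```bash
python3 -m inch '[{"fingers":1,"delta_pos":[0,0,0.01],"twist":[0,0,0]},{"fingers":1,"delta_pos":[0,0,0.015],"twist":[0,0,0]},{"fingers":1,"delta_pos":[0,0,0.02],"twist":[0,0,0]},{"fingers":1,"delta_pos":[0,0,0.025],"twist":[0,0,0]},{"fingers":1,"delta_pos":[0,0,0.03],"twist":[0,0,0]},{"fingers":1,"delta_pos":[0,0,0.03],"twist":[0,0,0]},{"fingers":1,"delta_pos":[0,0,0.03],"twist":[0,0,0]},{"fingers":1,"delta_pos":[0,0,0.03],"twist":[0,0,0]}]'
```

```text
t: 5.73
tool_pos: [0.5643, -0.056, 0.1031]
eef_rot: [-3.12, 0.365, -0.001]
contact_force: [-0.4, 0.1, 10.8]
grip_width: 0.003
grip_force: 5.4
```

```bash
python3 -m inch '[{"fingers":1,"delta_pos":[0,0,-0.1],"twist":[0,0,0]},{"fingers":1,"delta_pos":[0,0,-0.3],"twist":[0,0,0]},{"fingers":1,"delta_pos":[0,0.1,-0.4],"twist":[0,0,0]},{"fingers":1,"delta_pos":[0,0.3,-0.4],"twist":[0,0,0]},{"fingers":1,"delta_pos":[0,0.5,-0.4],"twist":[0,0,0]},{"fingers":1,"delta_pos":[0,0.7,-0.4],"twist":[0,0,0]},{"fingers":1,"delta_pos":[0,0.75,-0.4],"twist":[0,0,0]},{"fingers":1,"delta_pos":[0,0.75,-0.4],"twist":[0,0,0]}]'
python3 - <<'E'
from helper import *
import cv2
p=np.load("p.npy"); L["k3"]=(28,-20,103.5); go(pt(p,"k3"))
d=arm.grab_frame("wrist"); cv2.imwrite("pics/w3.png",cv2.resize(d["frame"][:,:,::-1],(800,600),interpolation=cv2.INTER_CUBIC))
for n in L: print(n,(proj(d["intrinsics"],d["T"],pt(p,n))*1.5625).round())
E
```

```text
t: 6.4
tool_pos: [0.5459, -0.1304, 0.1423]
eef_rot: [3.12, -0.368, -0.001]
contact_force: [0.2, 0.3, 0.7]
grip_width: 0.001
grip_force: 0.0
delta [0.005 0.484 0.388]
k1 [323. 350.]
k2 [427. 349.]
k3 [532. 349.]
k4 [633. 349.]
sl [472. 496.]
kn [774. 402.]
bl [ 84. 198.]
br [879. 196.]
fr [780. 573.]
fl [150. 574.]
far [187. 359.]
```

View pics/w3.png

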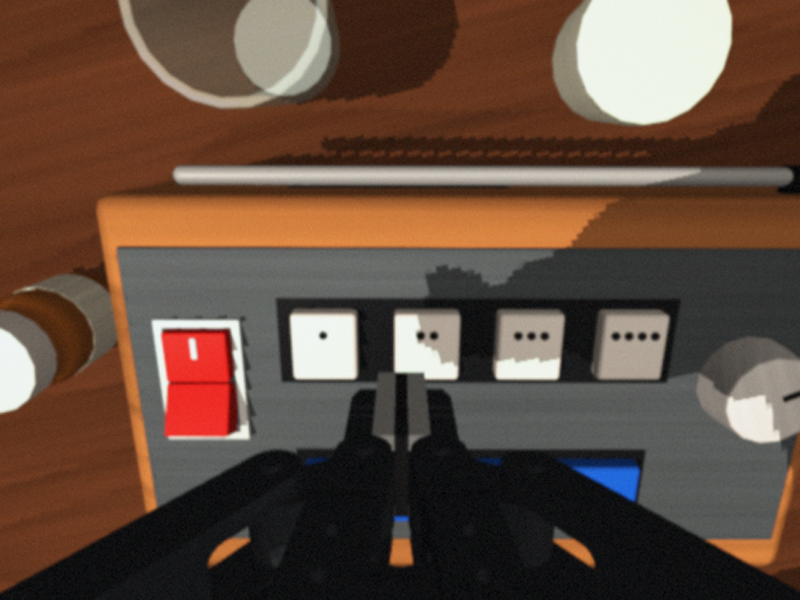

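The rocker has flipped to on: its back half is level and its front half raised, around (200,408). Key 3 is at (530,344). Next I move over it and press.

```bash
python3 -m inch '[{"fingers":1,"delta_pos":[0,0.1,0],"twist":[0,0,0]},{"fingers":1,"delta_pos":[0,0.25,0],"twist":[0,0,0]},{"fingers":1,"delta_pos":[0.01,0.4,0],"twist":[0,0,0]},{"fingers":1,"delta_pos":[0.01,0.48,0.05],"twist":[0,0,0]},{"fingers":1,"delta_pos":[0.01,0.48,0.15],"twist":[0,0,0]},{"fingers":1,"delta_pos":[0.01,0.48,0.24],"twist":[0,0,0]},{"fingers":1,"delta_pos":[0.01,0.48,0.3],"twist":[0,0,0]},{"fingers":1,"delta_pos":[0.01,0.48,0.3],"twist":[0,0,0]}]'
python3 - <<'E'
from helper import *
p=np.load("p.npy"); L["k3"]=(28.7,-19.5,103.5); go(pt(p,"k3"))
E
```

```text
t: 7.12
tool_pos: [0.5354, -0.1749, 0.1101]
eef_rot: [-3.12, 0.364, 0.005]
contact_force: [0.2, -0.6, -1.7]
grip_width: -0.001
grip_force: 0.0
delta [0.01  0.022 0.066]
```

```bash
python3 -m inch '[{"fingers":1,"delta_pos":[0,0.01,0.03],"twist":[0,0,0]},{"fingers":1,"delta_pos":[0,0.01,0.06],"twist":[0,0,0]},{"fingers":1,"delta_pos":[0,0.01,0.08],"twist":[0,0,0]},{"fingers":1,"delta_pos":[0,0.01,0.1],"twist":[0,0,0]},{"fingers":1,"delta_pos":[0,0.01,0.11],"twist":[0,0,0]},{"fingers":1,"delta_pos":[0,0.01,0.12],"twist":[0,0,0]},{"fingers":1,"delta_pos":[0,0.01,0.12],"twist":[0,0,0]},{"fingers":1,"delta_pos":[0,0.01,0.12],"twist":[0,0,0]}]'
```

```text
t: 7.78
tool_pos: [0.5365, -0.1768, 0.1005]
eef_rot: [-3.12, 0.365, -0.001]
contact_force: [-0.9, 2.1, 3.0]
grip_width: 0.0
grip_force: 1.6
```

```bash
python3 -m inch '[{"fingers":1,"delta_pos":[0,0,0.01],"twist":[0,0,0]},{"fingers":1,"delta_pos":[0,0,0.015],"twist":[0,0,0]},{"fingers":1,"delta_pos":[0,0,0.02],"twist":[0,0,0]},{"fingers":1,"delta_pos":[0,0,0.025],"twist":[0,0,0]},{"fingers":1,"delta_pos":[0,0,0.03],"twist":[0,0,0]},{"fingers":1,"delta_pos":[0,0,0.03],"twist":[0,0,0]},{"fingers":1,"delta_pos":[0,0,0.03],"twist":[0,0,0]},{"fingers":1,"delta_pos":[0,0,0.03],"twist":[0,0,0]}]'
```

```text
t: 8.45
tool_pos: [0.5367, -0.1769, 0.0992]
eef_rot: [-3.12, 0.365, -0.001]
contact_force: [-6.0, 4.2, 23.0]
grip_width: -0.002
grip_force: 11.8
```

```bash
python3 -m inch '[{"fingers":1,"delta_pos":[0,0,-0.1],"twist":[0,0,0]},{"fingers":1,"delta_pos":[0,0,-0.3],"twist":[0,0,0]},{"fingers":1,"delta_pos":[-0.1,0,-0.4],"twist":[0,0,0]},{"fingers":1,"delta_pos":[-0.3,-0.1,-0.4],"twist":[0,0,0]},{"fingers":1,"delta_pos":[-0.5,-0.18,-0.4],"twist":[0,0,0]},{"fingers":1,"delta_pos":[-0.65,-0.2,-0.4],"twist":[0,0,0]},{"fingers":1,"delta_pos":[-0.65,-0.2,-0.4],"twist":[0,0,0]},{"fingers":1,"delta_pos":[-0.65,-0.2,-0.4],"twist":[0,0,0]}]'
python3 - <<'E'
from helper import *
import cv2
p=np.load("p.npy"); go(pt(p,"sl"))
d=arm.grab_frame("wrist"); cv2.imwrite("pics/w4.png",d["frame"][:,:,::-1])
for n in L: print(n,proj(d["intrinsics"],d["T"],pt(p,n)).round())
E
```

```text
t: 9.12
tool_pos: [0.4777, -0.1426, 0.1374]
eef_rot: [3.12, -0.365, 0.001]
contact_force: [1.0, -0.1, 0.5]
grip_width: -0.0
grip_force: 0.0
delta [-0.001  0.008  0.339]
k1 [146. 111.]
k2 [221. 111.]
k3 [296. 111.]
k4 [371. 111.]
sl [258. 228.]
kn [473. 146.]
bl [-32.  -6.]
br [549.  -6.]
fr [482. 292.]
fl [ 34. 292.]
far [ 44. 114.]
```

View pics/w4.png

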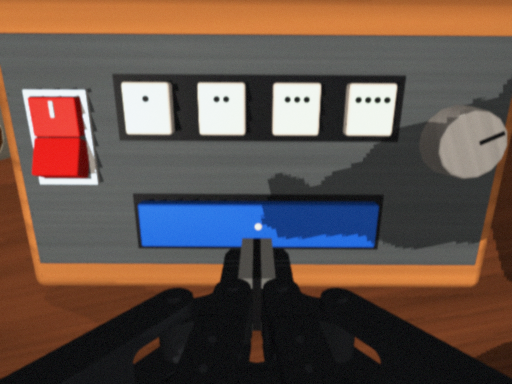

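Key 3 is back up at (297,109), the rocker is still on, and the fingers are aligned with the bump at (258,227). Press the bar.

```bash
python3 -m inch '[{"fingers":1,"delta_pos":[0,0,0.1],"twist":[0,0,0]},{"fingers":1,"delta_pos":[0,0,0.2],"twist":[0,0,0]},{"fingers":1,"delta_pos":[0,0,0.27],"twist":[0,0,0]},{"fingers":1,"delta_pos":[0,0,0.31],"twist":[0,0,0]},{"fingers":1,"delta_pos":[0,0,0.33],"twist":[0,0,0]},{"fingers":1,"delta_pos":[0,0,0.35],"twist":[0,0,0]},{"fingers":1,"delta_pos":[0,0,0.36],"twist":[0,0,0]},{"fingers":1,"delta_pos":[0,0,0.37],"twist":[0,0,0]}]'
python3 -m inch '[{"fingers":1,"delta_pos":[0,0,0.01],"twist":[0,0,0]},{"fingers":1,"delta_pos":[0,0,0.015],"twist":[0,0,0]},{"fingers":1,"delta_pos":[0,0,0.02],"twist":[0,0,0]},{"fingers":1,"delta_pos":[0,0,0.025],"twist":[0,0,0]},{"fingers":1,"delta_pos":[0,0,0.03],"twist":[0,0,0]},{"fingers":1,"delta_pos":[0,0,0.03],"twist":[0,0,0]},{"fingers":1,"delta_pos":[0,0,0.03],"twist":[0,0,0]},{"fingers":1,"delta_pos":[0,0,0.03],"twist":[0,0,0]}]'
```

```text
t: 9.83
tool_pos: [0.4776, -0.1425, 0.1003]
eef_rot: [-3.12, 0.365, 0.001]
contact_force: [-2.9, 0.8, 3.0]
grip_width: -0.0
grip_force: 1.7
t: 10.5
tool_pos: [0.4778, -0.1425, 0.0991]
eef_rot: [3.12, -0.365, 0.001]
contact_force: [-9.6, 2.3, 26.5]
grip_width: 0.004
grip_force: 13.2
```

Bottomed (26 N). Lift clear.

```bash
python3 -m inch '[{"fingers":1,"delta_pos":[0,0,-0.1],"twist":[0,0,0]},{"fingers":1,"delta_pos":[0,0,-0.25],"twist":[0,0,0]},{"fingers":1,"delta_pos":[0,0,-0.4],"twist":[0,0,0]},{"fingers":1,"delta_pos":[0,0,-0.6],"twist":[0,0,0]},{"fingers":1,"delta_pos":[0,0,-0.8],"twist":[0,0,0]},{"fingers":1,"delta_pos":[0,0,-0.9],"twist":[0,0,0]},{"fingers":1,"delta_pos":[0,0,-0.9],"twist":[0,0,0]},{"fingers":1,"delta_pos":[0,0,-0.9],"twist":[0,0,0]}]'
python3 - <<'E'
from helper import *
import cv2
p=np.load("p.npy")
d=arm.grab_frame("wrist"); cv2.imwrite("pics/w5.png",d["frame"][:,:,::-1])
for n in("k1","k4","sl","kn"): print(n,proj(d["intrinsics"],d["T"],pt(p,n)).round())
E
```

```text
t: 11.17
tool_pos: [0.4781, -0.1426, 0.1874]
eef_rot: [3.12, -0.365, 0.002]
contact_force: [-0.0, 0.6, 0.2]
grip_width: 0.005
grip_force: 0.0
k1 [170. 107.]
k4 [346. 107.]
sl [258. 200.]
kn [425. 134.]
```

View pics/w5.png

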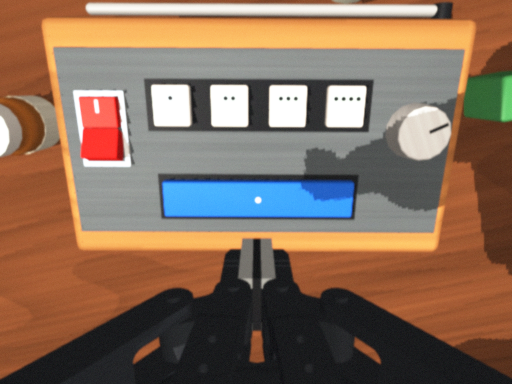

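The rocker is on, all keys and the bar (bump at (258,200)) are back up, and the radio has not moved.

```bash
python3 -c "from rig import arm; print(arm.job_done())"
```

```text
the job is handed in; nothing more can be done
None
```

Done and handed in at about 11 s of robot time: rocker pushed over to on, then station key 3 and the sleep bar each pressed fully down and back up, and the last image shows the radio still in place.

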